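# Seat the splined crank in the hand chopper

## Robot

A 7-joint arm with a two-finger parallel gripper is mounted at the origin on the work surface. World frame = base frame: x ahead of the robot, y to its left, z up, the work surface at z = 0. Lengths are in m, angles in rad, forces in N, time in s.
With the tool pointing down it reaches from about 0.4 to 0.85 m from the base axis. Payload 10.4 kg.
Tool frame: the origin (TCP) lies on the centre line of the jaws, within the pads' length; the fingertips stand 11 mm ahead of it and the grasp point (between the pads) lies 8 mm behind it; y points along the fingers, z is the direction in which the jaws open and shut, and the axes are right-handed (so a half turn about y gives the same grasp; the last joint's range is limited). The gripper opens to 87 mm and grips with 3 to 60 N. Pads are 19 mm wide; open, the fingers measure 117 mm over their backs; the gripper's body (75 mm by 190 mm) begins 51 mm behind the grasp point.
Start: joints at [1.252, 0.332, -0.065, 1.46, 0.022, 1.35, -0.088], TCP at [0.182, -0.598, 0.234] pointing down, gripper open.
Joint ranges: [-2.6, 2.6], [-0.5, 2.12], [-1.47, 1.34], [0.16, 2.42], [-1.27, 4.41], [0.06, 2.06], [-2.6, 2.6]. Speed limits (rad/s): [2.22, 2.22, 2.79, 2.79, 3.14, 3.14, 3.14].

## Interface

Orientations are given as [roll, pitch, yaw] about the fixed x, y, z axes, in that order (R = Rz(yaw) Ry(pitch) Rx(roll)).
In Python, from workcell import * gives the robot as it stands.
- The arm moves only by the tool move_arm, never from a script. Its argument "plan" is a list that holds one entry, the list of rows, each a list of 5 numbers: the gripper command: -1 is fully open, 1 is shut, values between are in proportion, then the shift along the tool's x, y, z each as a share of 200 mm, from -1 to 1, then the turn about the tool's y as a share of 0.5 rad, from -1 to 1. In form: [[[fingers, x, y, z, spin], ...]]. A call has exactly 8 rows; each row is the pose to reach, as a shift and turn from the pose commanded when the call began, along the tool's axes at that moment; what a row does not reach only later rows make up. A row lasts 1/10 s, in which the tool goes at most 50 mm and 8.59 degrees, less where a joint would pass 70% of its speed; a pose out of reach is approached as far as the arm can. A call with a number of a shift or a turn outside -1 to 1 is refused whole. A call with a gripper value outside its range is refused whole. The fingers move at their own pace and stop on an object; "newtons" is the grip in N (left out, the last holds). Time passes only in rows, so rows that repeat a pose let the fingers close, or fill a call up. It gives the time, the measured TCP pose, the force and the opening at its end, in the units of the state.
- get_obs(): the state, without advancing time (a new reading comes with each control period).
- camera(name): name is "scene" or "top" or "wrist"; returns a dict with "image" (384x512x3 uint8, red, green, blue), "fx", "fy", "cx", "cy" (pixels), "k1" (the pictures are not rectified: a ray, as slopes to the right and down, at radius r is drawn at 1 + k1 r^2 times it, then the intrinsics apply), "R" (3x3) and "t" (3): a world point X has camera coordinates R X + t. Camera axes: x right, y down, z forward; pixel columns grow to the right and rows downward; lengths in m; the calibration is good to about 2 mm. A picture is of the moment at which its call begins. There is no depth.
- sign_off(): hands the job in, once; it reports no verdict.
Trained networks look in the newest picture that a camera, given by its name, has taken for a name from the list of things; names that differ only in an ending like _2 or _b are one class to them, and where a whole thing is asked for, a point or a joint stands for the part that bears it (a point fixed in the world has none). Each returns a list of dicts, best first, with "conf" (0 to 1); they miss things now and then, are a little off and sometimes report something else, mostly with a low value. They report only what shows in the picture. A call takes as long as a camera call.
- look_for(camera, query): "box" ([left, top, right, bottom] in pixels, round what is visible of it).
- trace(camera, query): "pixels" (384x512 bool, what is visible of it) and "box" ([left, top, right, bottom] in pixels, round what is visible of it).
The state is a dict: "time_s": time; "qpos": joint angles; "dq": joint speeds; "joint_torque": joint torques, N m; "position": TCP position; "tool_rot": TCP orientation; "wrist_force": force on the tool from outside, world axes, zero at the start; "torque": the same for the moment, N m; "opening": finger opening in m.
Only numpy, scipy, OpenCV 4.12 (cv2) and the standard library are available. Lean on these libraries where they do the work, as an engineer would, in place of code of your own. Each camera call takes 0.05 s, during which the arm holds its last target. There are 200 camera calls.

## Task

Fit the crank with the four-toothed hub into the cross-shaped socket on top of the hand chopper: turn it until the teeth line up with the slots, then push it down fully home against the stiff seat, upright, and let go. Any of the four ways round will do; leave the other crank, the one with the round hub, where it stands.

Things in the scene. Friction and masses are not known exactly. Their poses are not given: they have to be found in the camera images.
- crank_grip (a point): Crank to fit, loose, upright on its hub. Black hub 80 mm tall, plus-shaped all the way up: 4 teeth, 48 mm across opposite flat ends, each 12 mm wide. On top a 16 mm wide steel arm runs along one tooth to an upright knob 98 mm out (top 120 mm above the foot). 0.16 kg. Point: hub axis, 55 mm above its foot; z up, x along the arm; teeth on ±x, ±y. The ±y tooth ends are free to grasp from above.
- socket (a point): Plus-shaped hole in the chopper (fixed; round clear bowl, white lid 128 mm wide with two side clips, lid top 62 mm above the shelf, on it a square white collar 76 mm wide, 28 mm tall). Slots 24 mm wide, 60 mm end to end: 6 mm play all round. Point: centre of the mouth, 90 mm above the shelf; z up, slots along x and y. Depth 28 mm: with the crank home, crank_grip is 27 mm above this point.
- seat (a joint): Black sliding seat inside the socket, in m: 0 = up as at the start, filling the lowest 12 mm of the 28 mm deep hole, so that the hub drops in 16 mm and stops on it; 0.012 = down, crank home. Held by friction: a downward push on the crank of about 8 to 10 N moves it; the crank's weight does not, and it does not spring back.
- round_grip (a point): The other crank, loose, to be left alone: same arm, knob, materials and height, but a plain round hub 46 mm in diameter. Point: on its hub axis, 55 mm above its foot; z up, x along its arm.

How it is judged:
At the end, for the whole second after the job is handed in: The toothed crank sits in the socket, within 4 mm of fully home, its axis within 12 mm of the socket's, upright within 8 degrees, teeth within 17 degrees of the slots (z of crank_grip in the frame of socket between 0.02 and 0.031 m and horizontal distance between crank_grip and socket below 0.012 m and angle between crank_grip's own z axis and vertical below 0.14 rad and (angle between the x axis of crank_grip and the x axis of socket, either way round below 0.3 rad or angle between the x axis of crank_grip and the y axis of socket, either way round below 0.3 rad)); the robot touches nothing.
It fails at once if the round-hubbed crank is shifted by more than 30 mm or tipped over (distance of round_grip from where it was at the start of the episode above 0.03 m or angle between round_grip's own z axis and vertical above 0.5 rad).
It also fails if it takes over 38 s, if anything falls off the work surface, if the arm or the gripper's body presses on something with over 40 N, if the wrist force passes 120 N, or if a joint passes its speed limit or range.

## Working session

There is one attempt and no reset: what is moved stays moved. The work goes in short steps, Python scripts to look and compute and a tool call to move; the robot and the scene stay as the last step left them, time stands still between calls to the robot, and variables do not carry over. Pictures are saved under pics/ and viewed, about 8 in all and at most 12, crops included, and the job is handed in when it is done.

Besides the shell and the picture viewer there is one more tool, called as name(argument=value, ...) on one line, values as JSON. move_arm: Moves the arm, as the interface text tells. Its arguments: {"type":"object","properties":{"plan":{"type":"array","items":{"type":"array","items":{"type":"array","items":{"type":"number","minimum":-1,"maximum":1}}}},"newtons":{"type":"number"}},"required":["plan"]}

```bash
mkdir -p pics; ls
cat > h.py <<'E'
from workcell import *
import numpy as np, cv2
def und(c,u,v):
    K=np.array([[c['fx'],0,c['cx']],[0,c['fy'],c['cy']],[0,0,1.]])
    return cv2.undistortPoints(np.array([[[u,v]]],float),K,np.array([c['k1'],0,0,0.]))[0,0]
def hit(c,u,v,z):
    R=np.array(c['R']);t=np.array(c['t']);a,b=und(c,u,v)
    d=R.T@np.array([a,b,1]);o=-R.T@t
    return o+d*(z-o[2])/d[2]
def proj(c,X):
    R=np.array(c['R']);t=np.array(c['t']);p=R@np.array(X)+t;x,y=p[:2]/p[2];s=1+c['k1']*(x*x+y*y)
    return c['fx']*x*s+c['cx'],c['fy']*y*s+c['cy']
def snap(n,f=None):
    c=camera(n)
    if f: cv2.imwrite('pics/'+f,c['image'][:,:,::-1])
    return c
E
python3 - <<'E'
from h import *
o=get_obs();print(o['time_s'],o['position'],o['tool_rot'],o['wrist_force'],o['opening'])
ims=[]
for n in('top','scene'):
    c=snap(n);ims.append(c['image'][:,:,::-1])
    print(n,c['fx'],c['k1'],-np.array(c['R']).T@c['t'],np.round(c['R'],2).tolist())
    for q in('crank_grip','socket','seat','round_grip'):
        for d in trace(n,q)[:2]:
            ys,xs=np.nonzero(d['pixels']);print(q,round(d['conf'],2),np.round(d['box'],1),len(xs),xs.mean().round(1),ys.mean().round(1))
cv2.imwrite('pics/top.png',cv2.resize(ims[0],(800,600)));cv2.imwrite('pics/scene.png',cv2.resize(ims[1],(800,600)))
E
```

```text
pics
0.0 [ 0.18209641 -0.59749232  0.23276068] [-1.57221456e+00 -5.96915658e-05 -2.84573007e+00] [-0.82577839  0.45385932 -0.07561123] 0.0871980939677602
top 386.9590651191242 -0.11466193138469356 [0.46613401 0.00157153 0.82497858] [[-0.01, -1.0, -0.0], [-0.99, 0.01, -0.1], [0.1, 0.0, -0.99]]
crank_grip 0.54 [ 67.  174.7 124.5 236.9] 1159 97.4 212.4
socket 0.67 [193.1 155.7 277.9 218.8] 3438 235.7 187.6
seat 0.95 [218.8 173.  248.8 204.1] 511 236.0 186.0
round_grip 0.63 [ 65.4 174.1 125.9 237.3] 1187 96.8 211.5
scene 445.95410801508996 -0.06858450179035085 [1.3692981  0.35248184 0.64497871] [[-0.38, 0.92, 0.01], [0.47, 0.2, -0.86], [-0.8, -0.32, -0.51]]
crank_grip 0.89 [107.8 176.  162.9 210.5] 856 142.2 192.0
socket 0.59 [218.3 198.3 285.7 256.7] 2351 251.3 225.0
round_grip 0.89 [356.  214.1 395.4 255.4] 987 372.1 233.8
```

View pics/top.png

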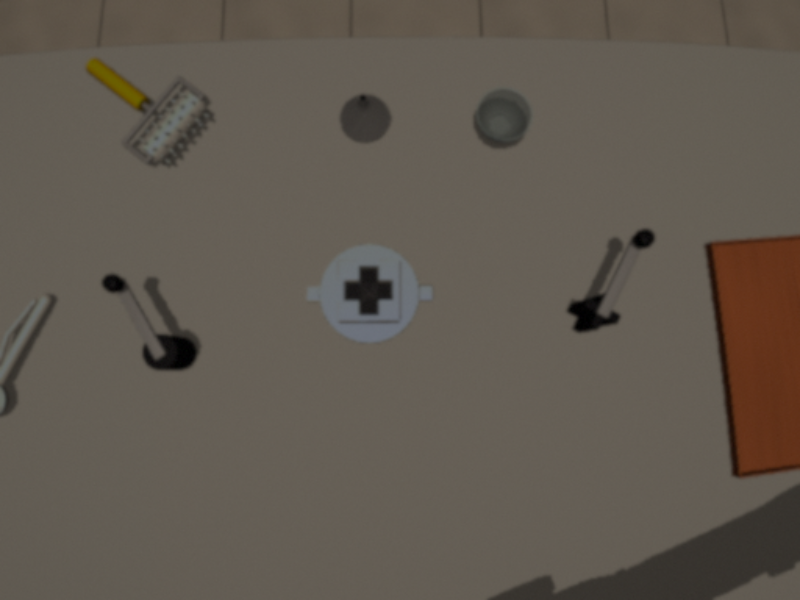

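View pics/scene.png

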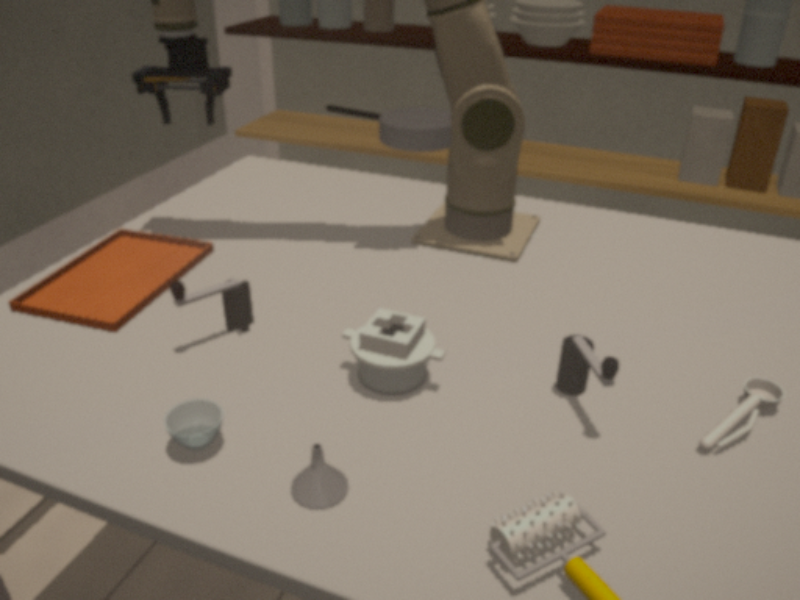

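The toothed crank is the one on the right in the top view, with its hub at about (597,310) and knob at (643,238) in the 800 px picture. The round one is at the left, hub (170,352). The socket cross is at (368,290). The networks confuse the two cranks in the top view, so I rely on the picture here.

Run:
```python
from h import *
c=snap('top');im=c['image'][:,:,::-1]
np.save('/tmp/top.npy',im)
k=hit(c,411.5,152.3,.12)
g=cv2.cvtColor(im,cv2.COLOR_BGR2GRAY)
# predict for candidates
a=hit(c,384,197,.085); print('knob',k,'arm root',a,'d',np.linalg.norm((k-a)[:2]))
print('yaw',np.arctan2(*(k-a)[1::-1]))
s=hit(c,235.8,186,.09);print('socket',s)
for d in trace('top','seat')[:1]:
    ys,xs=np.nonzero(d['pixels'])
    P=np.array([hit(c,x,y,.09)[:2] for x,y in zip(xs,ys)]);print('range',P.min(0),P.max(0),P.mean(0))
s2=camera('scene');
for d in trace('scene','crank_grip')[:1]:
    ys,xs=np.nonzero(d['pixels']);print(d['conf'])
cr=[cv2.resize(im[135:220,360:430],(420,510),interpolation=2), cv2.resize(im[145:225,200:270],(380,434),interpolation=2)]
cr[1]=cv2.copyMakeBorder(cr[1],0,510-434,0,0,0);cv2.imwrite('pics/crop.png',np.hstack(cr))
```

```text
knob [ 0.61938825 -0.30771224  0.12      ] arm root [ 0.53812452 -0.26220065  0.085     ] d 0.09314021564976878
yaw -0.5105248456350144
socket [0.56108911 0.02601856 0.09      ]
range [ 0.53410542 -0.00123508] [0.58829015 0.05247046] [0.56108765 0.02541286]
```

View pics/crop.png

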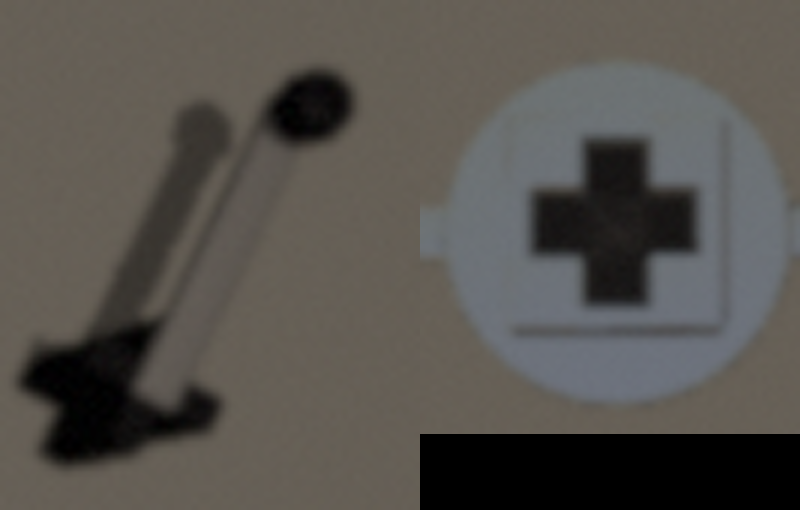

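move_arm(plan=[[[-1, -0.15, 0, -0.07, 0.12], [-1, -0.3, 0, -0.15, 0.25], [-1, -0.45, 0, -0.22, 0.4], [-1, -0.6, 0, -0.3, 0.5], [-1, -0.75, 0, -0.37, 0.6], [-1, -0.9, 0, -0.44, 0.7], [-1, -1, 0, -0.5, 0.8], [-1, -1, 0, -0.5, 0.8]]])

```text
time_s: 1.5
position: [0.3476, -0.441, 0.2339]
tool_rot: [-1.572, 0.001, 3.042]
wrist_force: [-0.9, -0.5, -0.5]
opening: 0.0873
```

```bash
cat >> h.py <<'E'
from scipy.spatial.transform import Rotation as Ro
def togo(x,y,z,yaw):
    o=get_obs();r=o['tool_rot'];R=Ro.from_euler('xyz',r).as_matrix()
    d=R.T@(np.array([x,y,z])-o['position'])
    w=(r[2]-yaw+np.pi/2)%np.pi-np.pi/2
    print('t',round(o['time_s'],2),'pos',np.round(o['position'],4),'rpy',np.round(r,3),'F',np.round(o['wrist_force'],1),'open',round(o['opening'],4),'j7',round(o['qpos'][6],2))
    print('shares xyz',np.round(d/.2,3),'spin',round(w/.5,3))
E
python3 -c "
from h import *
togo(.534,-.26,.23,-.51)"
```

```text
t 1.5 pos [ 0.3476 -0.441   0.2339] rpy [-1.572e+00  1.000e-03  3.042e+00] F [-0.9 -0.5 -0.5] open 0.0873 j7 -0.87
shares xyz [-0.837  0.021 -0.993] spin 0.82
```

move_arm(plan=[[[-1, -0.14, 0, -0.16, 0.14], [-1, -0.28, 0, -0.33, 0.28], [-1, -0.42, 0, -0.5, 0.42], [-1, -0.56, 0, -0.66, 0.56], [-1, -0.7, 0, -0.83, 0.7], [-1, -0.837, 0, -0.99, 0.82], [-1, -0.837, 0, -0.99, 0.82], [-1, -0.837, 0, -0.99, 0.82]]])

```text
time_s: 2.3
position: [0.5316, -0.2643, 0.2333]
tool_rot: [-1.57, -0.0, 2.63]
wrist_force: [0.3, -0.7, -0.2]
opening: 0.0871
```

Run:
```python
from h import *
togo(.534,-.26,.23,-.51)
c=snap('wrist');im=c['image'][:,:,::-1].copy()
for n,X in dict(hub80=(.534,-.26,.08),knob=(.534+.098*np.cos(.51),-.26-.098*np.sin(.51),.12)).items():
    print(n,proj(c,X))
cv2.imwrite('pics/w1.png',cv2.resize(im,(800,600)))
for d in trace('wrist','crank_grip')[:1]:
    ys,xs=np.nonzero(d['pixels']);print(d['conf'],d['box'],xs.mean(),ys.mean())
print(-np.array(c['R']).T@c['t'],np.array(c['R'])[2])
```

```text
t 2.3 pos [ 0.5316 -0.2643  0.2333] rpy [-1.57 -0.    2.63] F [ 0.3 -0.7 -0.2] open 0.0871 j7 -1.76
shares xyz [ 0.     0.017 -0.025] spin -0.004
hub80 (np.float64(250.81187247613704), np.float64(182.3550894975744))
knob (np.float64(249.4082979111857), np.float64(90.25423555909728))
0.96 [234.8, 72.8, 275.3, 203.5] 256.71288395904435 142.02559726962457
[ 0.59702913 -0.30173671  0.38312941] [-0.2419961   0.13521297 -0.96080973]
```

View pics/w1.png

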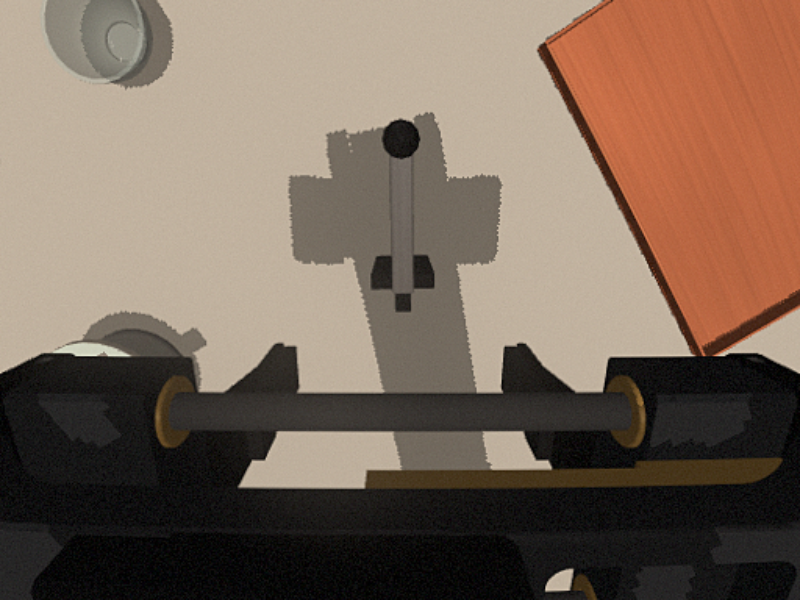

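The crank sits between the open fingers. Arm and knob are at column ~402 and the hub's rear tooth end at (403,311), tooth rear edges at row 289 (800 px scale).

Run:
```python
from h import *
c=snap('wrist')
s=.64
k=hit(c,401*s,139*s,.12);tip=hit(c,403*s,311*s,.08);l=hit(c,372*s,289*s,.08);r=hit(c,434.5*s,289*s,.08)
print(k,tip,l,r,np.linalg.norm(l-r),np.linalg.norm((k-tip)[:2]))
u=(k-tip)[:2];u/=np.linalg.norm(u);yaw=np.arctan2(u[1],u[0]);print('yaw',yaw, 'lr', np.arctan2(*(l-r)[1::-1])-np.pi/2)
e=[tip[:2]+.024*u,k[:2]-.098*u,(l+r)[:2]/2+.006*u];print(e)
m=np.mean(e,0);togo(m[0],m[1],.063-.0,yaw)
```

```text
[ 0.61589162 -0.31646344  0.12      ] [ 0.51089353 -0.25910369  0.08      ] [ 0.53743818 -0.24735927  0.08      ] [ 0.51431809 -0.28816521  0.08      ] 0.04690057270927133 0.11964422258521532
yaw -0.4999929218044141 lr -0.5154882298711938
[array([ 0.53195559, -0.27060975]), array([ 0.52988819, -0.26948035]), array([ 0.53114365, -0.27063876])]
t 2.45 pos [ 0.5304 -0.2662  0.2335] rpy [-1.57   0.     2.625] F [-0.1 -0.2 -0.3] open 0.0869 j7 -1.76
shares xyz [-0.013  0.853  0.015] spin -0.033
```

move_arm(plan=[[[-1, -0.01, 0.2, 0.015, -0.02], [-1, -0.01, 0.4, 0.015, -0.02], [-1, -0.01, 0.55, 0.015, -0.02], [-1, -0.01, 0.7, 0.015, -0.02], [-1, -0.01, 0.8, 0.015, -0.02], [-1, -0.01, 0.88, 0.015, -0.02], [-1, -0.01, 0.915, 0.015, -0.02], [-1, -0.01, 0.915, 0.015, -0.02]]])

```text
time_s: 3.25
position: [0.5312, -0.2685, 0.0501]
tool_rot: [-1.571, -0.001, 2.637]
wrist_force: [0.1, 0.3, 0.9]
opening: 0.0871
```

move_arm(plan=[[[1, 0, 0, 0, 0], [1, 0, 0, 0, 0], [1, 0, 0, 0, 0], [1, 0, 0, 0, 0], [1, 0, 0, 0, 0], [1, 0, 0, 0, 0], [1, 0, 0, 0, 0], [1, 0, 0, 0, 0]]], newtons=45)

```text
time_s: 4.05
position: [0.5319, -0.268, 0.0507]
tool_rot: [-1.571, 0.0, 2.638]
wrist_force: [-0.7, -0.7, 2.0]
opening: 0.0475
```

Gripped at 47.5 mm opening. Next is the lift.

move_arm(plan=[[[1, 0, -0.1, 0, 0], [1, 0, -0.25, 0, 0], [1, 0, -0.4, 0, 0], [1, 0, -0.55, 0, 0], [1, 0, -0.65, 0, 0], [1, 0, -0.7, 0, 0], [1, 0, -0.7, 0, 0], [1, 0, -0.7, 0, 0]]])

```text
time_s: 4.85
position: [0.5312, -0.2678, 0.1892]
tool_rot: [-1.571, -0.002, 2.637]
wrist_force: [0.4, 0.2, -2.2]
opening: 0.0477
```

```bash
python3 -c "
from h import *
togo(.561,.0255,.20,0)"
```

```text
t 4.85 pos [ 0.5312 -0.2678  0.1892] rpy [-1.571e+00 -2.000e-03  2.637e+00] F [ 0.4  0.2 -2.2] open 0.0477 j7 -1.75
shares xyz [ 0.578 -0.053 -1.356] spin -1.008
```

move_arm(plan=[[[1, 0.05, 0, -0.12, -0.1], [1, 0.12, 0, -0.28, -0.25], [1, 0.2, 0, -0.46, -0.4], [1, 0.28, 0, -0.65, -0.55], [1, 0.34, 0, -0.8, -0.7], [1, 0.38, 0, -0.9, -0.85], [1, 0.43, 0, -1, -1], [1, 0.43, 0, -1, -1]]])

```text
time_s: 5.65
position: [0.5524, -0.0465, 0.1893]
tool_rot: [-1.573, -0.002, -3.137]
wrist_force: [0.3, -0.1, -1.8]
opening: 0.0477
```

```bash
python3 -c "
from h import *
togo(.561,.0255,.20,0)"
```

```text
t 5.65 pos [ 0.5524 -0.0465  0.1893] rpy [-1.573e+00 -2.000e-03 -3.137e+00] F [ 0.3 -0.1 -1.8] open 0.0477 j7 -1.65
shares xyz [-0.044 -0.053 -0.36 ] spin 0.009
```

move_arm(plan=[[[1, -0.01, 0, -0.1, 0], [1, -0.02, 0, -0.2, 0], [1, -0.03, 0, -0.3, 0], [1, -0.04, 0, -0.36, 0], [1, -0.04, 0.05, -0.36, 0], [1, -0.04, 0.1, -0.36, 0], [1, -0.04, 0.1, -0.36, 0], [1, -0.04, 0.1, -0.36, 0]]])

```text
time_s: 6.45
position: [0.561, 0.0194, 0.1699]
tool_rot: [-1.57, -0.001, 3.136]
wrist_force: [-0.1, 0.3, -2.5]
opening: 0.0474
```

Run:
```python
from h import *
togo(.561,.0255,.166,0)
a=[]
for n in('scene','wrist'):
    c=snap(n);im=c['image'][:,:,::-1].copy()
    u,v=map(int,proj(c,(.561,.0255,.09)));print(n,u,v,[np.round(proj(c,p)) for p in((.585,.0255,.08+.118-.08),(.561,.0255,.118))])
    x0=min(max(u-75,0),512-150);y0=min(max(v-110,0),384-150);print(x0,y0)
    a.append(cv2.resize(im[y0:y0+150,x0:x0+150],(400,400),interpolation=2))
cv2.imwrite('pics/ab.png',np.hstack(a))
```

```text
t 6.45 pos [0.561  0.0194 0.1699] rpy [-1.570e+00 -1.000e-03  3.136e+00] F [-0.1  0.3 -2.5] open 0.0474 j7 -1.8
shares xyz [ 0.     0.019 -0.03 ] spin -0.011
scene 250 208 [array([247., 203.]), array([251., 198.])]
175 98
wrist 248 201 [array([248., 184.]), array([248., 213.])]
173 91
```

View pics/ab.png

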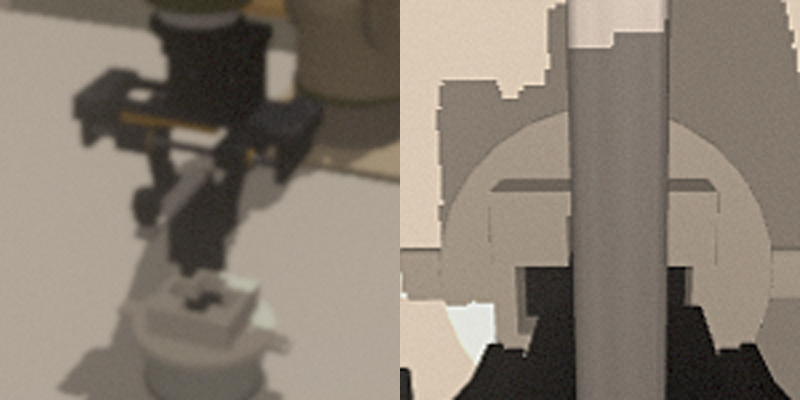

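Run:
```python
from h import *
c=snap('wrist')
f=lambda a,b:(173+(a-400)*.375,91+b*.375)
print('arm',hit(c,*f(618,100),.207)[:2],hit(c,*f(620,330),.207)[:2])
print('collarL/R',hit(c,*f(491,230),.09)[:2],hit(c,*f(717,230),.09)[:2])
print('far edge',hit(c,*f(604,192),.09)[:2]-[.038,0],'slot edge',hit(c,*f(540,267),.09)[:2]-[.012,0], 'slotR',hit(c,*f(692,275),.09)[:2],'slotL',hit(c,*f(516,275),.09)[:2])
togo(.561,.0255,.15,0)
```

```text
arm [0.63136406 0.01980886] [0.59323948 0.01968684]
collarL/R [0.5841733  0.06249375] [ 0.58379204 -0.01247701]
far edge [0.55868332 0.02485932] slot edge [0.55933346 0.04667674] slotR [ 0.5682678  -0.00453247] slotL [0.56856755 0.0548893 ]
t 6.6 pos [0.5616 0.0201 0.1709] rpy [-1.571e+00  1.000e-03  3.137e+00] F [ 0.   0.3 -2.3] open 0.0478 j7 -1.8
shares xyz [ 0.003  0.104 -0.027] spin -0.01
```

move_arm(plan=[[[1, 0.004, 0, -0.027, -0.01], [1, 0.004, 0, -0.027, -0.01], [1, 0.004, 0.05, -0.027, -0.01], [1, 0.004, 0.1, -0.027, -0.01], [1, 0.004, 0.14, -0.027, -0.01], [1, 0.004, 0.17, -0.027, -0.01], [1, 0.004, 0.2, -0.027, -0.01], [1, 0.004, 0.2, -0.027, -0.01]]])

```text
time_s: 7.4
position: [0.5601, 0.026, 0.1295]
tool_rot: [-1.571, -0.001, -3.141]
wrist_force: [0.1, -0.6, -1.5]
opening: 0.0477
```

In the hole with no contact force. Next I push slowly through the seat.

move_arm(plan=[[[1, 0, 0.02, 0, 0], [1, 0, 0.035, 0, 0], [1, 0, 0.05, 0, 0], [1, 0, 0.06, 0, 0], [1, 0, 0.07, 0, 0], [1, 0, 0.08, 0, 0], [1, 0, 0.088, 0, 0], [1, 0, 0.088, 0, 0]]])

```text
time_s: 8.2
position: [0.561, 0.0261, 0.1136]
tool_rot: [-1.571, 0.001, -3.141]
wrist_force: [-1.3, 1.2, 3.3]
opening: 0.0475
```

move_arm(plan=[[[1, 0, 0.005, 0, 0], [1, 0, 0.01, 0, 0], [1, 0, 0.015, 0, 0], [1, 0, 0.02, 0, 0], [1, 0, 0.025, 0, 0], [1, 0, 0.025, 0, 0], [1, 0, 0.025, 0, 0], [1, 0, 0.025, 0, 0]]])

```text
time_s: 9.0
position: [0.5615, 0.0261, 0.1125]
tool_rot: [-1.569, 0.003, -3.141]
wrist_force: [-19.0, -1.9, 42.1]
opening: 0.0476
```

Run:
```python
from h import *
togo(.56,.0255,.11,0)
c=snap('wrist');im=c['image'][:,:,::-1]
s=snap('scene');j=s['image'][:,:,::-1]
for n,C in(('w',c),('s',s)):
    for h in(.117+.065,.117+.065+.012): print(n,h,np.round(proj(C,(.561+.098,.0255,h)),1))
cv2.imwrite('pics/home.png',np.hstack([cv2.resize(im[60:260,150:350],(400,400)),cv2.resize(j[90:240,175:325],(400,400),interpolation=2)]))
```

```text
t 9.0 pos [0.5615 0.0261 0.1125] rpy [-1.569e+00  3.000e-03 -3.141e+00] F [-19.   -1.9  42.1] open 0.0476 j7 -1.84
shares xyz [0.007 0.012 0.003] spin 0.001
w 0.182 [258.3  29.2]
w 0.194 [258.9  12.8]
s 0.182 [232.7 193.8]
s 0.194 [232.6 188.7]
```

View pics/home.png

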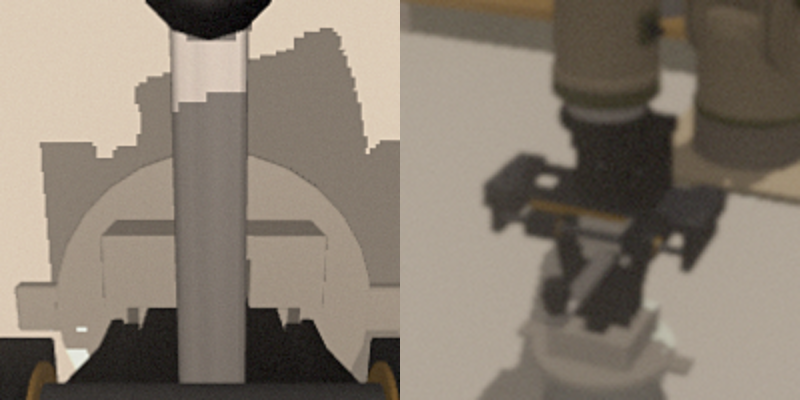

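The force rose to 42 N at z 0.1125, the expected home height of 0.112, so it has bottomed. I'll relieve the load, open, and rise.

move_arm(plan=[[[1, 0, -0.015, 0, 0], [1, 0, -0.02, 0, 0], [1, 0, -0.022, 0, 0], [0.3, 0, -0.022, 0, 0], [-1, 0, -0.022, 0, 0], [-1, 0, -0.022, 0, 0], [-1, 0, -0.022, 0, 0], [-1, 0, -0.022, 0, 0]]])

```text
time_s: 9.9
position: [0.5604, 0.026, 0.112]
tool_rot: [-1.571, -0.001, -3.141]
wrist_force: [1.0, 0.3, 0.7]
opening: 0.072
```

move_arm(plan=[[[-1, 0, 0, 0, 0], [-1, 0, -0.05, 0, 0], [-1, 0, -0.15, 0, 0], [-1, 0, -0.3, 0, 0], [-1, 0, -0.45, 0, 0], [-1, 0, -0.6, 0, 0], [-1, 0, -0.75, 0, 0], [-1, 0, -0.75, 0, 0]]])

```text
time_s: 10.7
position: [0.5623, 0.0265, 0.2676]
tool_rot: [-1.571, 0.007, -3.141]
wrist_force: [0.5, 0.5, -0.4]
opening: 0.0868
```

Run:
```python
from h import *
togo(.56,.0255,.11,0)
c=snap('wrist');im=c['image'][:,:,::-1]
s=snap('scene');j=s['image'][:,:,::-1]
for n,C in(('w',c),('s',s)):
    for h in(.182,.194): print(n,h,np.round(proj(C,(.56+.098,.0255,h)),1))
for d in trace('scene','crank_grip')[:1]:print(d['conf'],d['box'])
cv2.imwrite('pics/end.png',np.hstack([cv2.resize(im[60:260,150:350],(400,400)),cv2.resize(j[140:260,190:310],(400,400),interpolation=2)]))
```

```text
t 10.7 pos [0.5623 0.0265 0.2676] rpy [-1.571  0.007 -3.141] F [ 0.5  0.5 -0.4] open 0.0868 j7 -1.78
shares xyz [0.017 0.788 0.005] spin 0.002
w 0.182 [256.8  90.7]
w 0.194 [256.9  89.2]
s 0.182 [232.9 193.6]
s 0.194 [232.8 188.5]
0.88 [231.1, 185.6, 262.2, 214.5]
```

View pics/end.png

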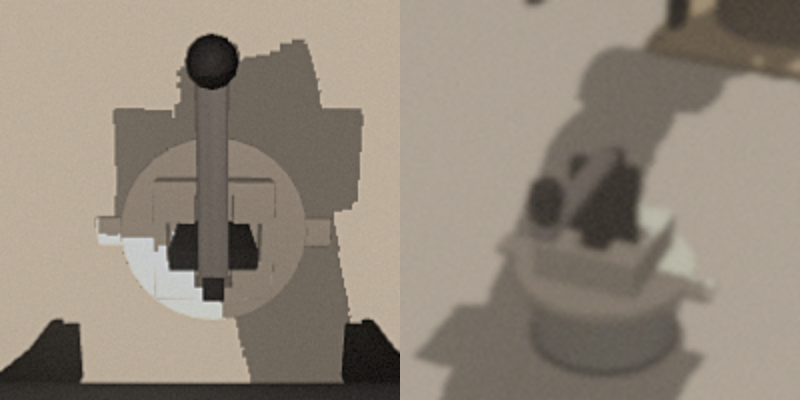

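The crank stands upright in the socket. Its knob top is at about (234,193) in the scene image, against (233,194) predicted for home and (233,188.5) for 12 mm high.

```bash
python3 -c "
from h import *
print(sign_off())"
```

```text
the job is handed in; nothing more can be done
None
```

The toothed crank is in the chopper's socket, pushed home against the seat and released. I handed the job in at about 11 s of the 38 s allowed. I gripped it by its ±y teeth, turned it about 0.5 rad to line up with the slots, and corrected about 5 mm sideways from the wrist camera before lowering it.

**Pushing home:** the seat gave way at a few newtons. The force then rose to 42 N with the tool at 0.1125 m, where 0.112 m was expected for home.

**After letting go:**
- The knob's position in the scene picture fits the home height, not the 12 mm higher one.
- In the last pictures the crank looks upright and its teeth line up with the slots.
- The gripper was open and about 155 mm above, touching nothing.

**Checks that disagreed or were not made:**
- The networks mixed up the two cranks in the top view, so I told them apart by eye.
- Tool position readings scattered by 1–2 mm.
- The arm never went near the round-hubbed crank, but I did not measure it again at the end.

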